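# Catch the ornament blanks from the feed chute

## Robot

A 6-joint arm with a two-finger parallel gripper is mounted at the origin on the work surface. World frame = base frame: x ahead of the robot, y to its left, z up, the work surface at z = 0. Lengths are in m, angles in rad, forces in N, time in s.
With the tool pointing down it reaches from about 0.35 to 0.875 m from the base axis. Payload 4.2 kg.
Tool frame: the origin (TCP) lies between the finger pads; the fingertips stand 22 mm ahead of it and the grasp point (between the pads) lies 3 mm ahead of it (tip_extent is the distance from the TCP to the fingertips, in m); z points along the fingers, y is the line along which they close (so a half turn about z gives the same grasp; the last joint's range is limited). The gripper opens to 87 mm and grips with 3 to 60 N. Pads are 19 mm wide; open, the fingers measure 117 mm over their backs; the gripper's body (75 mm by 190 mm) begins 51 mm behind the grasp point.
Start: joints at [1.569, 0.385, 0.008, 0, -1.194, -0.259], TCP at [0.161, 0.604, 0.245] pointing down, gripper open.
Joint ranges: [-3.14, 3.14], [-1.21, 2.06], [-1.07, 1.41], [-3.16, 2.05], [-2.99, -0.16], [-3.1, 3.1]. Speed limits (rad/s): [2.79, 2.79, 3.14, 3.14, 3.14, 3.14].

## Interface

Orientations are given as [roll, pitch, yaw] about the fixed x, y, z axes, in that order (R = Rz(yaw) Ry(pitch) Rx(roll)).
In Python, from plant import * gives the robot as it stands.
- The arm moves only by the tool step_arm, never from a script. Its argument "increments" is a list of rows, each an object with "jaw": the closure, from 0 (fully open) to 1 (shut); "travel": the shift along the world's x, y, z in cm, a list of three; "twist": the turn, a rotation vector about the world's x, y, z in degrees, a list of three. A call has exactly 10 rows; each row is the pose to reach, as a shift and turn from the pose commanded when the call began; what a row does not reach only later rows make up. A row lasts 1/12 s, in which the tool goes at most 41.7 mm and 7.16 degrees, less where a joint would pass 70% of its speed; a pose out of reach is approached as far as the arm can. A call with a gripper value outside its range is refused whole. The fingers move at their own pace and stop on an object; "squeeze" is the grip in N (left out, the last holds). Time passes only in rows, so rows that repeat a pose let the fingers close, or fill a call up. It gives the time, the measured TCP pose, the force, the opening and the grip force at its end, in the units of the state.
- read_state(): the state, without advancing time (a new reading comes with each control period).
- snapshot(name): name is "scene" or "top" or "wrist"; returns the picture (420x560x3 uint8, red, green, blue); there is no depth.
- calibration(name): a dict with "intrinsics" (3x3 intrinsics, pixels), "origin" and "rotation" of the camera in the world; the wrist camera has in their place "tool_from_camera" (4x4, takes a point from camera to tool coordinates, whose origin is the TCP and whose axes are the flange's). Camera axes: x right, y down, z forward; pixel columns grow to the right and rows downward; lengths in m; the calibration is good to about 2 mm. A picture is of the moment at which its call begins: read the wrist's pose just before it. calibration takes no time and is no camera call.
- job_done(): hands the job in; it is judged then, once.
The state is a dict: "clock": time; "qpos": joint angles; "joint_vel": joint speeds; "joint_torque": joint torques, N m; "tool_pos": TCP position; "tool_rot": TCP orientation; "ft_force": force on the tool from outside, world axes, zero at the start; "wrist_torque": the same for the moment, N m; "gripper_width": opening from 0.0 (shut) to 1.0 (fully open); "grasp_force": force on a finger pad.
Only numpy, scipy, OpenCV 4.12 (cv2) and the standard library are available. Lean on these libraries where they do the work, as an engineer would, in place of code of your own. Each camera call takes 0.05 s, during which the arm holds its last target. There are 200 camera calls.

## Task

Pick up the empty wooden tray, hold it level in the air under the mouth of the feed chute and press it against the red paddle, so that the gate drops open and all three wooden car blanks slide into the tray. Draw the tray back so that the gate springs shut, then set the loaded tray down flat in the middle of the green mat and let go, leaving the paint jars, the brush pot and the yellow car where they are.

Things in the scene. Friction and masses are not known exactly. Their poses are not given: they have to be found in the camera images.
- chute: fixed gravity chute: steel trough, 46 mm clear and 54 mm outside width, walls 36 mm above its floor, 0.31 m long, sloping 28 degrees, on a blue stand (base plate begins 75 mm, first post 80 mm behind the mouth). Origin: on the bench straight below the gate hinge at the mouth. +x: level, from mouth to uphill end; blanks slide out towards -x. z up. Rear hopper 0.40 m high.
- hinge (a point): gate's hinge axis at the chute mouth, on the trough's centre line, 180 mm above the bench; axis along the chute's y, point axes are the chute's. The gate is one red part: a leaf above the hinge, 36 mm tall, square to the trough floor, holds the blanks back; below the hinge a 70 mm wide paddle slants out to the discharge side.
- gate (a joint): gate angle: 0 shut, 1.6 rad fully open. Pushing the paddle level towards chute +x swings the leaf forward and down; at 1.6 it continues the trough floor as a lip ending 34 mm in front of and 14 mm below the hinge. Takes 2 to 6 N; a spring shuts it when the paddle is freed. The blanks slide out once it is open beyond about 1.4; hold it open till all are out.
- paddle_edge (a point): middle of the paddle's lower edge, moves with the gate: shut, 33 mm in front of and 32 mm below the hinge; fully open, 33 mm behind and 32 mm below it. A level edge 15 to 26 mm below the hinge works it well: at 23 mm below, it first touches the paddle about 27 mm in front of the hinge and has the gate fully open when about 21 mm behind it; then stop.
- car1: plain wooden car-shaped ornament blank, 60 x 38 x 32 mm (x, y, z), about 35 g, solid, with a flat underside; origin at its centre, x along its length. Lies first in the chute, against the gate's leaf.
- car2: same as car1, lies second in the chute, touching the first
- car3: same as car1, lies third in the chute
- tray: open wooden tray, 220 mm long (x), 150 mm wide (y), about 200 g. Two dark end boards across x, each 12 mm thick, 150 mm wide and 80 mm high, their middles 104 mm from the centre; sides 6 mm thick and 68 mm high, floor 5 mm thick. Origin: centre of its underside. The two ends are alike; it is best gripped across an end board at its middle, one finger inside and one outside the tray.
- mat: green cutting mat, 210 (x) x 280 (y) x 3 mm, lying flat on the bench; origin at the centre of its underside
- red_jar: bystander: paint jar with red lid, diameter 68 mm, 85 mm tall
- blue_jar: bystander: paint jar with blue lid, diameter 68 mm, 85 mm tall
- brush_pot: bystander: white pot, diameter 72 mm, with paint brushes, about 210 mm tall
- yellow_car: bystander: finished yellow car ornament, 60 x 38 x 32 mm, on the bench
Things that resemble listed ones, but are neither listed nor needed, are in the scene too. Leave any blue or turquoise look-alike of the car1 alone.

How it is judged:
On the way, in this order (a step that is already met when the one before it is completed fails the run):
1. the tray, held up off the bench, presses the paddle and begins to open the gate (height (world z) of tray above 0.04 m and angle between tray's own z axis and vertical below 0.35 rad and contact force between the fingers and tray above 1 N and value of joint gate above 0.3 rad and contact force between tray and chute above 0.2 N).
2. all three blanks are in the tray while it is still held up, within 20 degrees of level (height (world z) of tray above 0.04 m and angle between tray's own z axis and vertical below 0.35 rad and contact force between the fingers and tray above 1 N and x of car1 in the frame of tray between -0.105 and 0.105 m and y of car1 in the frame of tray between -0.073 and 0.073 m and x of car2 in the frame of tray between -0.105 and 0.105 m and y of car2 in the frame of tray between -0.073 and 0.073 m and x of car3 in the frame of tray between -0.105 and 0.105 m and y of car3 in the frame of tray between -0.073 and 0.073 m and z of car1 in the frame of tray between 0 and 0.09 m and z of car2 in the frame of tray between 0 and 0.09 m and z of car3 in the frame of tray between 0 and 0.09 m), for 0.2 s.
At the end, for the whole second after the job is handed in: The tray stands flat (within 3.5 degrees) and at rest on the green mat, its centre within 50 mm of the mat's centre, released, with all three blanks inside it, and the gate is shut (below 0.15 rad) (x of car1 in the frame of tray between -0.105 and 0.105 m and y of car1 in the frame of tray between -0.073 and 0.073 m and x of car2 in the frame of tray between -0.105 and 0.105 m and y of car2 in the frame of tray between -0.073 and 0.073 m and x of car3 in the frame of tray between -0.105 and 0.105 m and y of car3 in the frame of tray between -0.073 and 0.073 m and z of car1 in the frame of tray between 0 and 0.09 m and z of car2 in the frame of tray between 0 and 0.09 m and z of car3 in the frame of tray between 0 and 0.09 m and horizontal distance between tray and mat below 0.05 m and height (world z) of tray below 0.012 m and angle between tray's own z axis and vertical below 0.06 rad and linear speed of tray below 0.02 m/s and value of joint gate below 0.15 rad); the robot touches nothing.
It fails at once if the red jar is moved more than 30 mm (distance of red_jar from where it was at the start of the episode above 0.03 m).
It fails at once if the blue jar is moved more than 30 mm (distance of blue_jar from where it was at the start of the episode above 0.03 m).
It fails at once if the brush pot is moved more than 30 mm (distance of brush_pot from where it was at the start of the episode above 0.03 m).
It fails at once if the yellow car is moved more than 30 mm (distance of yellow_car from where it was at the start of the episode above 0.03 m).
It also fails if it takes over 50 s, if anything falls off the work surface, if the arm or the gripper's body presses on something with over 40 N, if the wrist force passes 120 N, or if a joint passes its speed limit or range.

## Working session

There is one attempt and no reset: what is moved stays moved. The work goes in short steps, Python scripts to look and compute and a tool call to move; the robot and the scene stay as the last step left them, time stands still between calls to the robot, and variables do not carry over. Pictures are saved under pics/ and viewed, at most 10 in all, crops included, and the job is handed in when it is done.

Besides the shell and the picture viewer there is one more tool, called after "Call:" as name(argument=value, ...), one argument or row to a line, values as JSON. step_arm: Moves the arm, as the interface text tells. Its arguments: {"type":"object","properties":{"increments":{"type":"array"},"squeeze":{"type":"number"}},"required":["increments"]}

```bash
ls; mkdir -p pics
python3 - <<'E'
from plant import *
import cv2, json
s=read_state(); print({k:s[k] for k in('clock','tool_pos','tool_rot','gripper_width','qpos')})
for n in('scene','top'):
    im=snapshot(n); cv2.imwrite(f'pics/{n}0.png',cv2.cvtColor(im,cv2.COLOR_RGB2BGR)); c=calibration(n); print(n,c)
print(calibration('wrist'))
E
```

```text
pics
{'clock': 0.0, 'tool_pos': array([0.16102212, 0.60332477, 0.24348937]), 'tool_rot': array([ 3.13944939e+00, -8.33465098e-05, -2.61030424e-01]), 'gripper_width': 0.9981733232656642, 'qpos': array([ 1.56855071e+00,  3.85516067e-01,  6.64112191e-03, -5.03200570e-04,
       -1.19401465e+00, -2.58599264e-01])}
scene {'intrinsics': array([[442.71304131,   0.        , 269.54471268],
       [  0.        , 442.71304131, 206.5963816 ],
       [  0.        ,   0.        ,   1.        ]]), 'origin': array([ 1.2423572 , -0.26079482,  1.00261906]), 'rotation': array([-2.4007925 ,  0.00814647,  1.13819467])}
top {'intrinsics': array([[469.86621834,   0.        , 278.27427815],
       [  0.        , 469.86621834, 209.68079945],
       [  0.        ,   0.        ,   1.        ]]), 'origin': array([0.48931872, 0.01711576, 1.26696652]), 'rotation': array([-3.06010497e+00,  1.61709440e-04, -1.57284512e+00])}
{'intrinsics': array([[329.69345734,   0.        , 283.39296919],
       [  0.        , 329.69345734, 209.78415491],
       [  0.        ,   0.        ,   1.        ]]), 'tool_from_camera': array([[ 5.81036161e-04, -9.56489209e-01, -2.91767126e-01,
         7.94876270e-02],
       [ 9.99999516e-01,  7.87504829e-04, -5.90210395e-04,
        -7.07987252e-04],
       [ 7.94297894e-04, -2.91766642e-01,  9.56489203e-01,
        -1.40104621e-01],
       [ 0.00000000e+00,  0.00000000e+00,  0.00000000e+00,
         1.00000000e+00]])}
```

View pics/scene0.png

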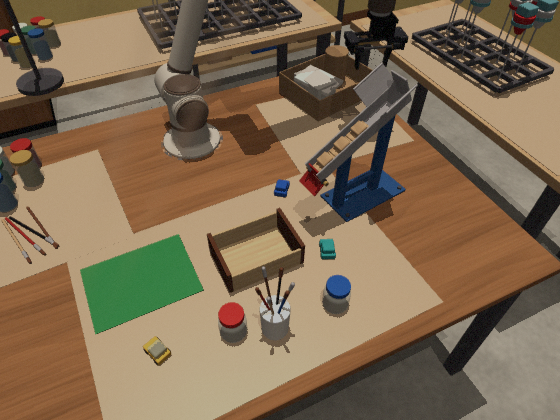

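View pics/top0.png

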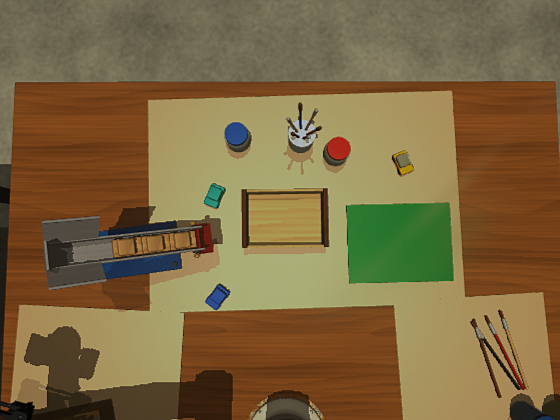

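The scene and top views show the bench. In top, the tray with dark end boards is at about (285,217), the mat at (400,243), and the chute mouth with red gate at (205,238). The chute runs along image left, which is world +y.

There are two tray candidates: the pale tray with dark ends at top (285,217), and the brown box at scene (320,85) on the bench behind, which has stuff in it. The first fits, being empty with two dark end boards. I'll confirm it in one crop.

```bash
cat > h.py <<'E'
from plant import *
import cv2, numpy as np
from scipy.spatial.transform import Rotation as R
def cam(n):
    c=calibration(n); r=np.array(c['rotation'])
    return c['intrinsics'],np.array(c['origin']),(R.from_euler('xyz',r).as_matrix() if r.size==3 else r)
def ray(n,uv):
    K,o,M=cam(n); d=M@np.linalg.inv(K)@np.array([*uv,1.]); return o,d/np.linalg.norm(d)
def onz(n,uv,z):
    o,d=ray(n,uv); return o+d*(z-o[2])/d[2]
def tri(a,b):
    (o1,d1),(o2,d2)=ray('top',a),ray('scene',b)
    t=np.linalg.lstsq(np.c_[d1,-d2],o2-o1,rcond=None)[0]; p,q=o1+t[0]*d1,o2+t[1]*d2
    return (p+q)/2,np.linalg.norm(p-q)
def proj(n,p):
    K,o,M=cam(n); q=K@(M.T@(np.array(p)-o)); return q[:2]/q[2]
def load(f): return cv2.imread(f'pics/{f}.png')
def blob(m):
    cs=cv2.findContours(m.astype('uint8'),cv2.RETR_EXTERNAL,cv2.CHAIN_APPROX_NONE)[0]
    return max(cs,key=cv2.contourArea)
E
python3 - <<'E'
from h import *
t,s=load('top0'),load('scene0')
h=cv2.cvtColor(t,cv2.COLOR_BGR2HSV).astype(int)
g=blob((abs(h[...,0]-65)<20)&(h[...,1]>120)&(h[...,2]>50))
r=cv2.minAreaRect(g); b=cv2.boxPoints(r)
P=np.array([onz('top',p,.003) for p in b]); print('mat',P.mean(0),P[:,:2].round(3).tolist())
# tray boards: dark
m=np.zeros(t.shape[:2],bool); m[180:255,235:335]=True
gray=h[...,2]
for x0,x1 in((236,252),(318,334)):
    mm=m.copy(); mm[:,:x0]=0; mm[:,x1:]=0
    c=blob(mm&(gray<95)); r=cv2.minAreaRect(c); b=cv2.boxPoints(r); print('board',r,[onz('top',p,.08)[:2].round(3).tolist() for p in b])
for n,im in(('top',t),('scene',s)):
    hh=cv2.cvtColor(im,cv2.COLOR_BGR2HSV).astype(int)
    mm=((hh[...,0]<8)|(hh[...,0]>172))&(hh[...,1]>150)&(hh[...,2]>60)
    k=np.zeros_like(mm); 
    if n=='top': k[210:265,180:225]=1
    else: k[155:200,290:335]=1
    c=blob(mm&k); print(n,cv2.boundingRect(c),cv2.boxPoints(cv2.minAreaRect(c)).round(1).tolist())
for n,c in(('red',(337,148)),('blue',(236,131)),('pot',(300,133))): print(n,onz('top',c,.085))
A=cv2.resize(t[180:280,170:340],(680,400),interpolation=cv2.INTER_CUBIC)[:, :]
cv2.imwrite('pics/c1.png',A)
B=cv2.resize(s[130:220,270:370],(800,600) if 0 else (660,594),interpolation=cv2.INTER_CUBIC); cv2.imwrite('pics/c2.png',B)
E
```

```text
mat [ 0.50429841 -0.3080977   0.003     ] [[0.606, -0.166], [0.613, -0.449], [0.403, -0.449], [0.396, -0.169]]
board ((246.5, 218.0), (58.0, 9.0), 90.0) [[0.639, 0.109], [0.639, 0.086], [0.492, 0.086], [0.492, 0.109]]
board ((323.0, 217.0), (58.0, 10.0), 90.0) [[0.641, -0.084], [0.641, -0.11], [0.494, -0.108], [0.494, -0.083]]
top (199, 223, 14, 31) [[199.0, 223.0], [212.0, 223.0], [212.0, 253.0], [199.0, 253.0]]
scene (300, 171, 23, 25) [[297.8999938964844, 181.0], [306.79998779296875, 170.8000030517578], [323.3999938964844, 185.3000030517578], [314.6000061035156, 195.5]]
red [ 0.74342388 -0.13303585  0.085     ]
blue [0.78808128 0.12487263 0.085     ]
pot [ 0.78253493 -0.03886808  0.085     ]
```

View pics/c1.png

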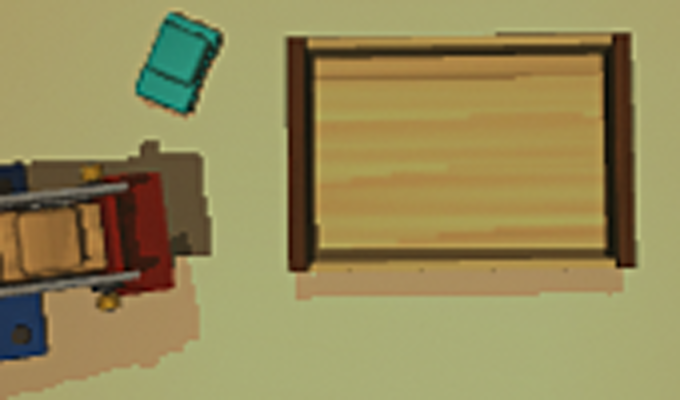

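View pics/c2.png

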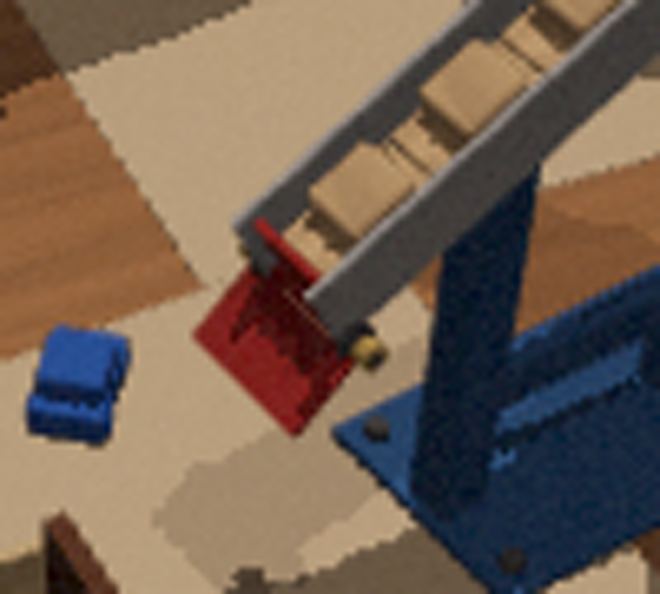

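c1 confirms an empty tray, with end-board tops at about top x 242–247 and 324–329. The gate paddle's lower corners are at top (210,223) and (213.7,252), and at scene (314.8,196.1) and (299.2,180.5). The brass hinge knobs are at top (193,223) and (197,255).

Run:
```python
from h import *
T=lambda a,b:((a+.5)/4-.5+170,(b+.5)/4-.5+180)
S=lambda a,b:((a+.5)/6.6-.5+270,(b+.5)/6.6-.5+130)
a,b=T(160,173),T(175,290); sa,sb=S(296,436),S(193,333)
print('paddle tri',tri(a,sa),tri(b,sb)); A,B=onz('top',a,.148),onz('top',b,.148); print('plane',A,B,np.linalg.norm(A-B), 'scene plane',onz('scene',sa,.148),onz('scene',sb,.148))
k1,k2=T(92,172),T(108,300); print('knobs',onz('top',k1,.18),onz('top',k2,.18), tri(k1,S(370,352)))
# trough wall lines: upper rim direction from blue-stand & walls
v=A-B; print('x axis yaw deg (chute +x)',np.degrees(np.arctan2(v[0]*1,-v[1]*1)), v)
E_=(A+B)/2; xd=np.array([-v[1],v[0],0])/np.linalg.norm(v[:2]); print('xd',xd,'edge',E_,'hinge',E_+.033*xd)
for q in((287,37),(290,271),(631,33),(636,267)): print('tray',onz('top',T(*q),.08))
t=load('top0')
cv2.imwrite('pics/c3.png',cv2.resize(t[205:300,35:225],(760,380),interpolation=cv2.INTER_CUBIC))
```

```text
paddle tri (array([0.54967971, 0.18115614, 0.15431442]), np.float64(0.0026855500724036066)) (array([0.48038081, 0.1709809 , 0.15543999]), np.float64(0.0016138926975140361))
plane [0.54948141 0.18083201 0.148     ] [0.48001056 0.17125336 0.148     ] 0.07012808447621913 scene plane [0.54488455 0.18578138 0.148     ] [0.473911  0.1755691 0.148    ]
knobs [0.54842148 0.21552716 0.18      ] [0.47462094 0.20537082 0.18      ] (array([0.54810654, 0.21443073, 0.18646733]), np.float64(0.0001803357346769204))
x axis yaw deg (chute +x) 97.85044670642664 [0.06947084 0.00957864 0.        ]
xd [-0.13658783  0.99062796  0.        ] edge [0.51474598 0.17604269 0.148     ] hinge [0.51023859 0.20873341 0.148     ]
tray [0.63955262 0.1108653  0.08      ]
tray [0.49120995 0.10833238 0.08      ]
tray [ 0.64166182 -0.10792624  0.08      ]
tray [ 0.49327402 -0.10950814  0.08      ]
```

View pics/c3.png

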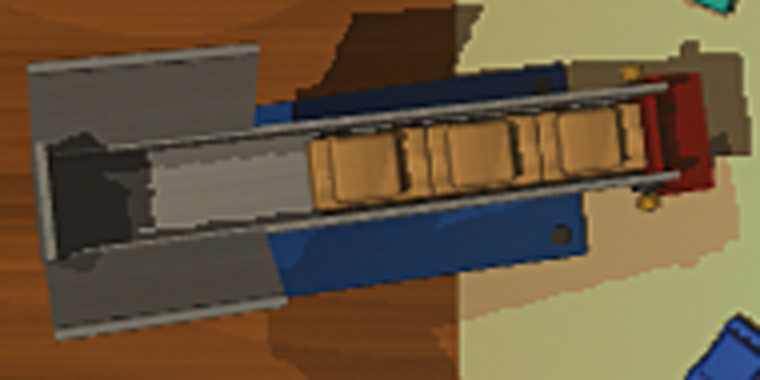

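Estimates from these views:
- **Hinge:** about (0.511, 0.2095), with chute +x at yaw 97.8°.
- **Tray:** centre (0.566, 0.000), long axis at yaw 90.7°.
- **Mat:** centre (0.504, -0.308).

I'll move around the chute on an inner arc.

Call:
step_arm(
  increments=[
    {"jaw": 0, "travel": [0, -4, 0], "twist": [0, 0, 1.5]},
    {"jaw": 0, "travel": [0, -8, 0], "twist": [0, 0, 3]},
    {"jaw": 0, "travel": [0, -12, 0], "twist": [0, 0, 4.5]},
    {"jaw": 0, "travel": [0, -16, 0], "twist": [0, 0, 6]},
    {"jaw": 0, "travel": [1, -20, 0], "twist": [0, 0, 7.5]},
    {"jaw": 0, "travel": [3.5, -23.3, 0], "twist": [0, 0, 9]},
    {"jaw": 0, "travel": [5.5, -27, 0], "twist": [0, 0, 10.5]},
    {"jaw": 0, "travel": [7.5, -30.5, 0], "twist": [0, 0, 12]},
    {"jaw": 0, "travel": [9.5, -34, 0], "twist": [0, 0, 13.5]},
    {"jaw": 0, "travel": [11.9, -37.4, 0], "twist": [0, 0, 15.6]},
  ],
  squeeze=10,
)

```text
clock: 0.93
tool_pos: [0.28, 0.2276, 0.2446]
tool_rot: [-3.141, 0.0, 0.015]
ft_force: [1.4, 0.5, 0.5]
gripper_width: 1.004
grasp_force: 0.0
```

Call:
step_arm(
  increments=[
    {"jaw": 0, "travel": [1.5, -3.8, 0], "twist": [0, 0, 0]},
    {"jaw": 0, "travel": [3, -7.6, 0], "twist": [0, 0, 0]},
    {"jaw": 0, "travel": [5, -11.2, 0], "twist": [0, 0, 0]},
    {"jaw": 0, "travel": [7, -14.8, 0], "twist": [0, 0, 0]},
    {"jaw": 0, "travel": [9.8, -17.8, 0], "twist": [0, 0, 0]},
    {"jaw": 0, "travel": [12.8, -20.7, 0], "twist": [0, 0, 0]},
    {"jaw": 0, "travel": [15.8, -23.6, 0], "twist": [0, 0, 0]},
    {"jaw": 0, "travel": [19, -26.3, 0], "twist": [0, 0, 0]},
    {"jaw": 0, "travel": [22.2, -28.9, 0], "twist": [0, 0, 0]},
    {"jaw": 0, "travel": [25.4, -31.5, 0], "twist": [0, 0, 0]},
  ],
)

```text
clock: 1.77
tool_pos: [0.5351, -0.0872, 0.244]
tool_rot: [-3.141, 0.001, 0.01]
ft_force: [0.2, 0.7, 0.2]
gripper_width: 0.999
grasp_force: 0.0
```

Call:
step_arm(
  increments=[
    {"jaw": 0, "travel": [2, -1, 0], "twist": [0, 0, 0]},
    {"jaw": 0, "travel": [3.4, -1.9, 0], "twist": [0, 0, 0]},
    {"jaw": 0, "travel": [3.4, -1.9, 0], "twist": [0, 0, 0]},
    {"jaw": 0, "travel": [3.4, -1.9, 0], "twist": [0, 0, 0]},
    {"jaw": 0, "travel": [3.4, -1.9, 0], "twist": [0, 0, 0]},
    {"jaw": 0, "travel": [3.4, -1.9, 0], "twist": [0, 0, 0]},
    {"jaw": 0, "travel": [3.4, -1.9, 0], "twist": [0, 0, 0]},
    {"jaw": 0, "travel": [3.4, -1.9, 0], "twist": [0, 0, 0]},
    {"jaw": 0, "travel": [3.4, -1.9, 0], "twist": [0, 0, 0]},
    {"jaw": 0, "travel": [3.4, -1.9, 0], "twist": [0, 0, 0]},
  ],
)

```text
clock: 2.6
tool_pos: [0.5679, -0.1038, 0.2449]
tool_rot: [-3.142, -0.0, 0.012]
ft_force: [-0.2, -0.6, -0.4]
gripper_width: 1.001
grasp_force: 0.0
```

Run:
```python
from h import *
s=read_state(); print(s['tool_pos'],s['tool_rot'])
im=snapshot('wrist')[...,::-1]; cv2.imwrite('pics/w1.png',im)
np.save('w1.npy',np.r_[s['tool_pos'],s['tool_rot']])
```

```text
[ 0.56794729 -0.10383547  0.24488166] [-3.14154287e+00 -4.96505697e-04  1.20209864e-02]
```

View pics/w1.png

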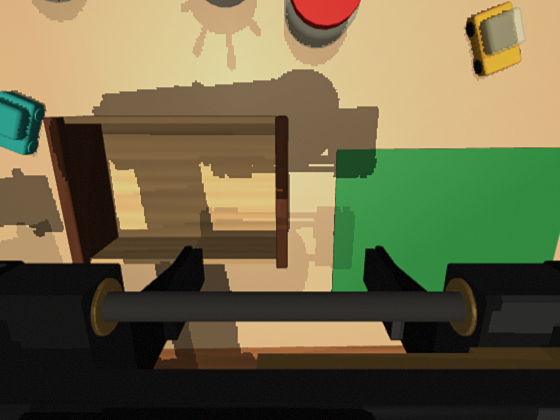

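Wrist view: the near board's top spans columns 276–288 and rows 116–268, between the fingers. I'll check its position from this view.

Run:
```python
from h import *
v=np.load('w1.npy'); c=calibration('wrist'); M=R.from_euler('xyz',v[3:]).as_matrix(); T=c['tool_from_camera']
for uv in((275.5,116),(287.5,116),(276.5,268),(288,268)):
    d=M@T[:3,:3]@np.linalg.inv(c['intrinsics'])@[*uv,1]; o=v[:3]+M@T[:3,3]; print(uv,(o+d*(.08-o[2])/d[2]).round(4))
```

```text
(275.5, 116) [ 0.6419 -0.0948  0.08  ]
(287.5, 116) [ 0.6421 -0.1054  0.08  ]
(276.5, 268) [ 0.4925 -0.0966  0.08  ]
(288, 268) [ 0.4926 -0.1084  0.08  ]
```

Call:
step_arm(
  increments=[
    {"jaw": 0, "travel": [0, 0.1, -3.5], "twist": [0, 0, 0]},
    {"jaw": 0, "travel": [0, 0.1, -7], "twist": [0, 0, 0]},
    {"jaw": 0, "travel": [0, 0.1, -10.5], "twist": [0, 0, 0]},
    {"jaw": 0, "travel": [0, 0.1, -13], "twist": [0, 0, 0]},
    {"jaw": 0, "travel": [0, 0.1, -15], "twist": [0, 0, 0]},
    {"jaw": 0, "travel": [0, 0.1, -17], "twist": [0, 0, 0]},
    {"jaw": 0, "travel": [0, 0.1, -18.2], "twist": [0, 0, 0]},
    {"jaw": 0, "travel": [0, 0.1, -18.2], "twist": [0, 0, 0]},
    {"jaw": 0, "travel": [0, 0.1, -18.2], "twist": [0, 0, 0]},
    {"jaw": 0, "travel": [0, 0.1, -18.2], "twist": [0, 0, 0]},
  ],
)

```text
clock: 3.48
tool_pos: [0.569, -0.1031, 0.0636]
tool_rot: [3.141, -0.002, 0.012]
ft_force: [0.9, 1.5, -0.4]
gripper_width: 1.002
grasp_force: 0.0
```

Call:
step_arm(
  increments=[
    {"jaw": 1, "travel": [0, 0, 0], "twist": [0, 0, 0]},
    {"jaw": 1, "travel": [0, 0, 0], "twist": [0, 0, 0]},
    {"jaw": 1, "travel": [0, 0, 0], "twist": [0, 0, 0]},
    {"jaw": 1, "travel": [0, 0, 0], "twist": [0, 0, 0]},
    {"jaw": 1, "travel": [0, 0, 0], "twist": [0, 0, 0]},
    {"jaw": 1, "travel": [0, 0, 0], "twist": [0, 0, 0]},
    {"jaw": 1, "travel": [0, 0, 0], "twist": [0, 0, 0]},
    {"jaw": 1, "travel": [0, 0, 0], "twist": [0, 0, 0]},
    {"jaw": 1, "travel": [0, 0, 0], "twist": [0, 0, 0]},
    {"jaw": 1, "travel": [0, 0, 0], "twist": [0, 0, 0]},
  ],
  squeeze=45,
)

```text
clock: 4.32
tool_pos: [0.5681, -0.1031, 0.0625]
tool_rot: [3.142, 0.0, 0.012]
ft_force: [0.7, -0.4, 0.8]
gripper_width: 0.326
grasp_force: 0.0
```

Call:
step_arm(
  increments=[
    {"jaw": 1, "travel": [0, 0, 0], "twist": [0, 0, 0]},
    {"jaw": 1, "travel": [0, 0, 0], "twist": [0, 0, 0]},
    {"jaw": 1, "travel": [0, 0, 0], "twist": [0, 0, 0]},
    {"jaw": 1, "travel": [0, 0, 0], "twist": [0, 0, 0]},
    {"jaw": 1, "travel": [0, 0, 0], "twist": [0, 0, 0]},
    {"jaw": 1, "travel": [0, 0, 0], "twist": [0, 0, 0]},
    {"jaw": 1, "travel": [0, 0, 0], "twist": [0, 0, 0]},
    {"jaw": 1, "travel": [0, 0, 0], "twist": [0, 0, 0]},
    {"jaw": 1, "travel": [0, 0, 0], "twist": [0, 0, 0]},
    {"jaw": 1, "travel": [0, 0, 0], "twist": [0, 0, 0]},
  ],
)

```text
clock: 5.15
tool_pos: [0.5681, -0.1031, 0.0625]
tool_rot: [-3.142, 0.0, 0.012]
ft_force: [-0.0, 0.6, 0.1]
gripper_width: 0.134
grasp_force: 45.0
```

Call:
step_arm(
  increments=[
    {"jaw": 1, "travel": [0, 0, 1], "twist": [0, 0, 0]},
    {"jaw": 1, "travel": [0, 0, 2.5], "twist": [0, 0, 0]},
    {"jaw": 1, "travel": [0, 0, 4], "twist": [0, 0, 0]},
    {"jaw": 1, "travel": [-0.3, 0.6, 5.5], "twist": [0, 0, 1]},
    {"jaw": 1, "travel": [-0.7, 1.5, 6.7], "twist": [0, 0, 2.5]},
    {"jaw": 1, "travel": [-1.2, 2.5, 7.4], "twist": [0, 0, 4.2]},
    {"jaw": 1, "travel": [-1.7, 3.4, 7.7], "twist": [0, 0, 6]},
    {"jaw": 1, "travel": [-2.0, 4.1, 7.7], "twist": [0, 0, 7.1]},
    {"jaw": 1, "travel": [-2.0, 4.1, 7.7], "twist": [0, 0, 7.1]},
    {"jaw": 1, "travel": [-2.0, 4.1, 7.7], "twist": [0, 0, 7.1]},
  ],
)

```text
clock: 5.98
tool_pos: [0.5474, -0.0615, 0.1389]
tool_rot: [3.142, 0.002, 0.137]
ft_force: [0.9, 0.2, -1.5]
gripper_width: 0.137
grasp_force: 45.0
```

Run:
```python
from h import *
s=read_state(); print(s['tool_pos'],s['tool_rot'],s['grasp_force'])
t=snapshot('top')[...,::-1]; sc=snapshot('scene')[...,::-1]
cv2.imwrite('pics/top1.png',t); cv2.imwrite('pics/scene1.png',sc)
a=cv2.resize(t[180:280,185:335],(450*1,300),interpolation=cv2.INTER_CUBIC)
a=cv2.resize(t[185:275,190:310],(800,600),interpolation=cv2.INTER_CUBIC)[:,:400]
b=cv2.resize(sc[140:290,220:320],(400,600),interpolation=cv2.INTER_CUBIC)
cv2.imwrite('pics/c4.png',np.hstack([a,b]))
# predicted position of front corners
for y in(-.075,.075): 
    p=np.array([.511,.2095,.157])-np.array([-.1365,.9906,0])*.06+np.array([.9906,.1365,0])*y; print(proj('top',p),proj('scene',p))
```

```text
[ 0.54744133 -0.0615413   0.13891175] [3.14158243e+00 1.53000988e-03 1.36633733e-01] 45.00429312698543
[226.10039038 267.15430475] [282.64789743 174.9260088 ]
[217.90805392 204.12650757] [315.04176329 208.56949944]
```

View pics/c4.png

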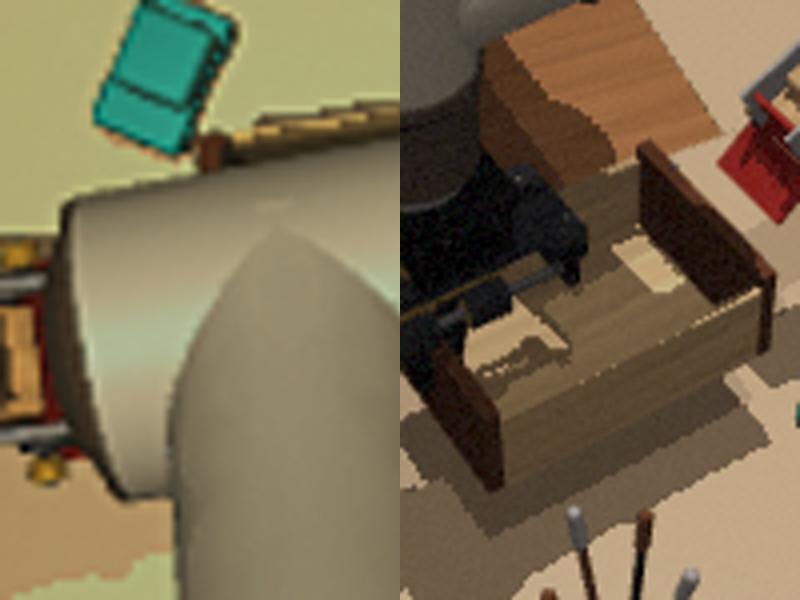

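c4: the tray is level in the gripper. Its front top corners are at scene (313.2,207.5) and (280.5,175), and the near front corner is at top (219.2,205.3). Next I'll compare height and lateral offset with the paddle in the same views.

Run:
```python
from h import *
print('front corner tri',tri((219.2,205.3),(313.2,207.5)))
h=np.array([.511,.2095,.18]);x=np.array([-.1365,.9906,0]);y=np.array([.9906,.1365,0])
for s,o in((.035,(314.8,196.1)),(-.035,(299.2,180.5))):
    p=h-.033*x+s*y-[0,0,.032]; print('paddle pred',proj('scene',p),'obs',o)
p=h-.06*x-.023*np.array([0,0,1]); print('scene px per 10mm z',proj('scene',p+[0,0,.01])-proj('scene',p),'x',proj('scene',p+.01*x)-proj('scene',p),'y',proj('scene',p+.01*y)-proj('scene',p))
```

```text
front corner tri (array([0.59034844, 0.1566701 , 0.15971383]), np.float64(0.00043251714430308597))
paddle pred [313.99580369 197.41640803] obs (314.8, 196.1)
paddle pred [298.83199044 181.99798255] obs (299.2, 180.5)
scene px per 10mm z [ 0.14955946 -2.63860881] x [ 3.05523879 -1.4552197 ] y [2.16722675 2.25082963]
```

Call:
step_arm(
  increments=[
    {"jaw": 1, "travel": [0.1, 0.6, 0.4], "twist": [0, 0, 0]},
    {"jaw": 1, "travel": [0, 1.3, 0.4], "twist": [0, 0, 0]},
    {"jaw": 1, "travel": [-0.1, 2, 0.4], "twist": [0, 0, 0]},
    {"jaw": 1, "travel": [-0.2, 2.6, 0.4], "twist": [0, 0, 0]},
    {"jaw": 1, "travel": [-0.2, 3.2, 0.4], "twist": [0, 0, 0]},
    {"jaw": 1, "travel": [-0.3, 3.8, 0.4], "twist": [0, 0, 0]},
    {"jaw": 1, "travel": [-0.4, 4.4, 0.4], "twist": [0, 0, 0]},
    {"jaw": 1, "travel": [-0.5, 5, 0.4], "twist": [0, 0, 0]},
    {"jaw": 1, "travel": [-0.5, 5.5, 0.4], "twist": [0, 0, 0]},
    {"jaw": 1, "travel": [-0.6, 6, 0.4], "twist": [0, 0, 0]},
  ],
)

```text
clock: 6.92
tool_pos: [0.5421, -0.0017, 0.1435]
tool_rot: [3.141, 0.0, 0.136]
ft_force: [0.1, -4.4, -2.4]
gripper_width: 0.13
grasp_force: 45.0
```

Call:
step_arm(
  increments=[
    {"jaw": 1, "travel": [-0.1, 0.5, 0], "twist": [0, 0, 0]},
    {"jaw": 1, "travel": [-0.1, 1, 0], "twist": [0, 0, 0]},
    {"jaw": 1, "travel": [-0.2, 1.5, 0], "twist": [0, 0, 0]},
    {"jaw": 1, "travel": [-0.3, 2.0, 0], "twist": [0, 0, 0]},
    {"jaw": 1, "travel": [-0.3, 2.1, 0], "twist": [0, 0, 0]},
    {"jaw": 1, "travel": [-0.3, 2.1, 0], "twist": [0, 0, 0]},
    {"jaw": 1, "travel": [-0.3, 2.1, 0], "twist": [0, 0, 0]},
    {"jaw": 1, "travel": [-0.3, 2.1, 0], "twist": [0, 0, 0]},
    {"jaw": 1, "travel": [-0.3, 2.1, 0], "twist": [0, 0, 0]},
    {"jaw": 1, "travel": [-0.3, 2.1, 0], "twist": [0, 0, 0]},
  ],
)

```text
clock: 7.75
tool_pos: [0.5388, 0.0189, 0.1432]
tool_rot: [-3.141, 0.001, 0.135]
ft_force: [0.1, -2.1, -6.5]
gripper_width: 0.135
grasp_force: 45.1
```

Run:
```python
from h import *
s=read_state(); print(s['tool_pos'],s['tool_rot'],s['ft_force'],s['wrist_torque'])
sc=snapshot('scene')[...,::-1]
cv2.imwrite('pics/c5.png',cv2.resize(sc[110:260,220:420],(800,600),interpolation=cv2.INTER_CUBIC))
```

```text
[0.53881581 0.01890919 0.14321066] [-3.14146989e+00  8.72900707e-04  1.35367927e-01] [ 0.09256737 -2.11535827 -6.46677286] [-1.49626823 -0.16916495  0.05813447]
```

View pics/c5.png

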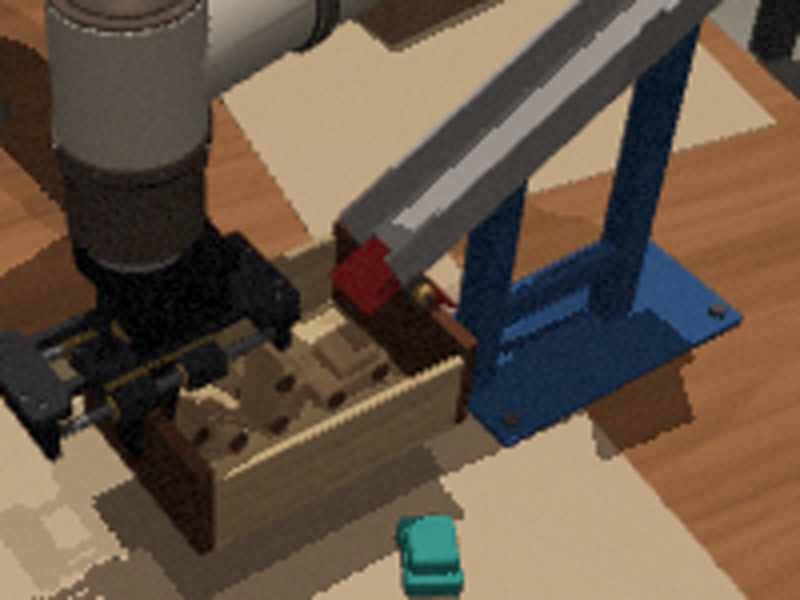

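c5 shows all three blanks lying inside the held tray, at crop (215,420), (275,375) and (345,355). The chute is empty and the gate is open. I'll draw back and carry the tray to the mat.

Call:
step_arm(
  increments=[
    {"jaw": 1, "travel": [0, 0, 0], "twist": [0, 0, 0]},
    {"jaw": 1, "travel": [0, 0, 0], "twist": [0, 0, 0]},
    {"jaw": 1, "travel": [0.1, -0.6, 0], "twist": [0, 0, 0]},
    {"jaw": 1, "travel": [0.2, -1.5, 0], "twist": [0, 0, 0]},
    {"jaw": 1, "travel": [0.4, -2.7, 0], "twist": [0, 0, 0]},
    {"jaw": 1, "travel": [0.6, -4.2, 0], "twist": [0, 0, 0]},
    {"jaw": 1, "travel": [0.8, -5.9, 0], "twist": [0, 0, 0]},
    {"jaw": 1, "travel": [1.1, -7.8, 0], "twist": [0, 0, 0]},
    {"jaw": 1, "travel": [1.3, -9.5, 0], "twist": [0, 0, 0]},
    {"jaw": 1, "travel": [1.4, -11, 0], "twist": [0, 0, 0]},
  ],
)

```text
clock: 8.63
tool_pos: [0.5544, -0.0928, 0.1445]
tool_rot: [-3.141, -0.004, 0.134]
ft_force: [0.9, -0.1, -3.1]
gripper_width: 0.133
grasp_force: 45.0
```

Call:
step_arm(
  increments=[
    {"jaw": 1, "travel": [-0.2, -1.5, 0], "twist": [0, 0, -0.5]},
    {"jaw": 1, "travel": [-0.5, -4, 0], "twist": [0, 0, -1]},
    {"jaw": 1, "travel": [-1, -6.8, 0], "twist": [0, 0, -1.8]},
    {"jaw": 1, "travel": [-1.5, -10, 0], "twist": [0, 0, -2.6]},
    {"jaw": 1, "travel": [-2, -13.2, 0], "twist": [0, 0, -3.5]},
    {"jaw": 1, "travel": [-2.5, -16.4, 0], "twist": [0, 0, -4.4]},
    {"jaw": 1, "travel": [-3, -19.5, 0], "twist": [0, 0, -5.2]},
    {"jaw": 1, "travel": [-3.5, -22.5, 0], "twist": [0, 0, -5.8]},
    {"jaw": 1, "travel": [-3.9, -25.3, 0], "twist": [0, 0, -6.2]},
    {"jaw": 1, "travel": [-4.3, -28, 0], "twist": [0, 0, -6.5]},
  ],
)

```text
clock: 9.47
tool_pos: [0.5103, -0.374, 0.1445]
tool_rot: [3.141, -0.004, 0.02]
ft_force: [1.1, 0.8, -2.6]
gripper_width: 0.139
grasp_force: 45.1
```

Call:
step_arm(
  increments=[
    {"jaw": 1, "travel": [-0.2, -2, 0], "twist": [0, 0, 0]},
    {"jaw": 1, "travel": [-0.3, -3.3, 0], "twist": [0, 0, 0]},
    {"jaw": 1, "travel": [-0.3, -4.1, -0.5], "twist": [0, 0, 0]},
    {"jaw": 1, "travel": [-0.3, -4.1, -1.5], "twist": [0, 0, 0]},
    {"jaw": 1, "travel": [-0.3, -4.1, -2.7], "twist": [0, 0, 0]},
    {"jaw": 1, "travel": [-0.3, -4.1, -4], "twist": [0, 0, 0]},
    {"jaw": 1, "travel": [-0.3, -4.1, -5], "twist": [0, 0, 0]},
    {"jaw": 1, "travel": [-0.3, -4.1, -6], "twist": [0, 0, 0]},
    {"jaw": 1, "travel": [-0.3, -4.1, -6.5], "twist": [0, 0, 0]},
    {"jaw": 1, "travel": [-0.3, -4.1, -6.5], "twist": [0, 0, 0]},
  ],
)

```text
clock: 10.3
tool_pos: [0.5065, -0.411, 0.0766]
tool_rot: [-3.14, 0.003, 0.023]
ft_force: [0.2, 0.9, -3.2]
gripper_width: 0.137
grasp_force: 45.0
```

Run:
```python
from h import *
s=read_state(); print(s['tool_pos'],s['tool_rot'],s['ft_force'])
sc=snapshot('scene')[...,::-1]; snapshot
cv2.imwrite('pics/c6.png',cv2.resize(sc[130:350,60:352],(796,600),interpolation=cv2.INTER_CUBIC))
```

```text
[ 0.50649266 -0.4110088   0.07656919] [-3.13972103e+00  3.00963297e-03  2.27505773e-02] [ 0.15688352  0.93311178 -3.19181109]
```

View pics/c6.png

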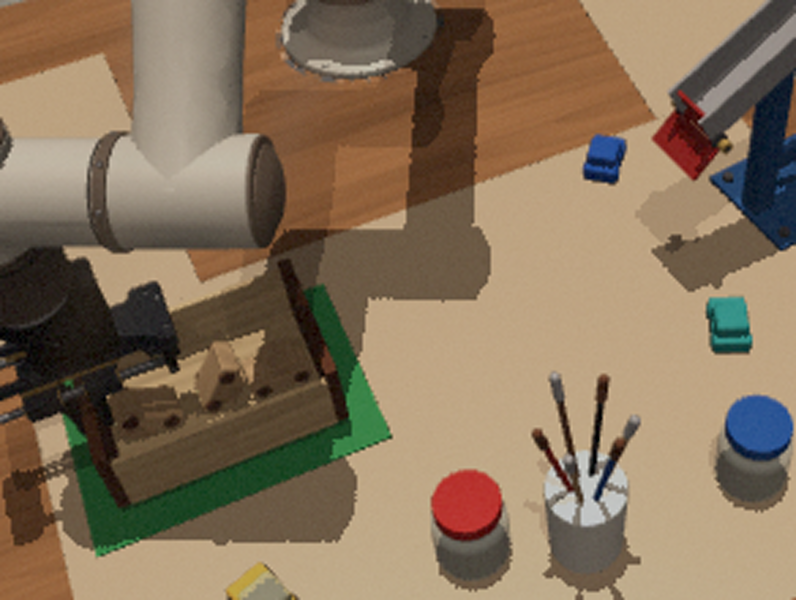

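c6: the gate is shut, the three blanks are in the tray and it is over the mat with the bystanders untouched. Next I'll lower it.

Call:
step_arm(
  increments=[
    {"jaw": 1, "travel": [0, 0, -0.2], "twist": [0, 0, 0]},
    {"jaw": 1, "travel": [0, 0, -0.4], "twist": [0, 0, 0]},
    {"jaw": 1, "travel": [0, 0, -0.5], "twist": [0, 0, 0]},
    {"jaw": 1, "travel": [0, 0, -0.6], "twist": [0, 0, 0]},
    {"jaw": 1, "travel": [0, 0, -0.7], "twist": [0, 0, 0]},
    {"jaw": 1, "travel": [0, 0, -0.8], "twist": [0, 0, 0]},
    {"jaw": 1, "travel": [0, 0, -0.9], "twist": [0, 0, 0]},
    {"jaw": 1, "travel": [0, 0, -1.0], "twist": [0, 0, 0]},
    {"jaw": 1, "travel": [0, 0, -1.0], "twist": [0, 0, 0]},
    {"jaw": 1, "travel": [0, 0, -1.0], "twist": [0, 0, 0]},
  ],
)

```text
clock: 11.18
tool_pos: [0.5071, -0.4121, 0.0685]
tool_rot: [-3.141, 0.0, 0.022]
ft_force: [-0.3, 0.3, -2.4]
gripper_width: 0.134
grasp_force: 45.0
```

Call:
step_arm(
  increments=[
    {"jaw": 1, "travel": [0, 0, -0.1], "twist": [0, 0, 0]},
    {"jaw": 1, "travel": [0, 0, -0.1], "twist": [0, 0, 0]},
    {"jaw": 1, "travel": [0, 0, -0.2], "twist": [0, 0, 0]},
    {"jaw": 1, "travel": [0, 0, -0.2], "twist": [0, 0, 0]},
    {"jaw": 1, "travel": [0, 0, -0.2], "twist": [0, 0, 0]},
    {"jaw": 1, "travel": [0, 0, -0.2], "twist": [0, 0, 0]},
    {"jaw": 1, "travel": [0, 0, -0.2], "twist": [0, 0, 0]},
    {"jaw": 1, "travel": [0, 0, -0.2], "twist": [0, 0, 0]},
    {"jaw": 1, "travel": [0, 0, -0.2], "twist": [0, 0, 0]},
    {"jaw": 1, "travel": [0, 0, -0.2], "twist": [0, 0, 0]},
  ],
)

```text
clock: 12.02
tool_pos: [0.5071, -0.4122, 0.0666]
tool_rot: [3.142, -0.0, 0.022]
ft_force: [-0.2, 0.5, -3.0]
gripper_width: 0.134
grasp_force: 45.0
```

Call:
step_arm(
  increments=[
    {"jaw": 1, "travel": [0, 0, -0.1], "twist": [0, 0, 0]},
    {"jaw": 1, "travel": [0, 0, -0.1], "twist": [0, 0, 0]},
    {"jaw": 1, "travel": [0, 0, -0.1], "twist": [0, 0, 0]},
    {"jaw": 1, "travel": [0, 0, -0.15], "twist": [0, 0, 0]},
    {"jaw": 1, "travel": [0, 0, -0.15], "twist": [0, 0, 0]},
    {"jaw": 1, "travel": [0, 0, -0.15], "twist": [0, 0, 0]},
    {"jaw": 1, "travel": [0, 0, -0.15], "twist": [0, 0, 0]},
    {"jaw": 1, "travel": [0, 0, -0.15], "twist": [0, 0, 0]},
    {"jaw": 1, "travel": [0, 0, -0.15], "twist": [0, 0, 0]},
    {"jaw": 1, "travel": [0, 0, -0.15], "twist": [0, 0, 0]},
  ],
)

```text
clock: 12.85
tool_pos: [0.5073, -0.4123, 0.0656]
tool_rot: [3.141, -0.0, 0.022]
ft_force: [-0.9, 0.4, 3.4]
gripper_width: 0.134
grasp_force: 45.1
```

Call:
step_arm(
  increments=[
    {"jaw": 0.75, "travel": [0, 0, 0], "twist": [0, 0, 0]},
    {"jaw": 0.75, "travel": [0, 0, 0], "twist": [0, 0, 0]},
    {"jaw": 0.75, "travel": [0, 0, 0], "twist": [0, 0, 0]},
    {"jaw": 0.75, "travel": [0, 0, 0], "twist": [0, 0, 0]},
    {"jaw": 0.75, "travel": [0, 0, 0], "twist": [0, 0, 0]},
    {"jaw": 0.75, "travel": [0, 0, 0], "twist": [0, 0, 0]},
    {"jaw": 0.75, "travel": [0, 0, 0], "twist": [0, 0, 0]},
    {"jaw": 0.75, "travel": [0, 0, 0], "twist": [0, 0, 0]},
    {"jaw": 0.75, "travel": [0, 0, 0], "twist": [0, 0, 0]},
    {"jaw": 0.75, "travel": [0, 0, 0], "twist": [0, 0, 0]},
  ],
)

```text
clock: 13.68
tool_pos: [0.5071, -0.4121, 0.065]
tool_rot: [-3.142, 0.0, 0.022]
ft_force: [-0.8, 0.2, 0.8]
gripper_width: 0.252
grasp_force: 0.0
```

Call:
step_arm(
  increments=[
    {"jaw": 0.75, "travel": [0, 0, 0.5], "twist": [0, 0, 0]},
    {"jaw": 0.75, "travel": [0, 0, 1.5], "twist": [0, 0, 0]},
    {"jaw": 0.75, "travel": [0, 0, 3], "twist": [0, 0, 0]},
    {"jaw": 0.75, "travel": [0, 0, 5], "twist": [0, 0, 0]},
    {"jaw": 0.75, "travel": [0, 0, 8], "twist": [0, 0, 0]},
    {"jaw": 0.75, "travel": [0, 0, 11], "twist": [0, 0, 0]},
    {"jaw": 0.75, "travel": [0, 0, 14], "twist": [0, 0, 0]},
    {"jaw": 0.75, "travel": [0, -3, 16], "twist": [0, 0, 0]},
    {"jaw": 0.75, "travel": [0, -6, 18], "twist": [0, 0, 0]},
    {"jaw": 0.75, "travel": [0, -6, 18], "twist": [0, 0, 0]},
  ],
)

```text
clock: 14.52
tool_pos: [0.5081, -0.4774, 0.2517]
tool_rot: [3.133, -0.008, 0.019]
ft_force: [0.6, 0.5, 0.4]
gripper_width: 0.25
grasp_force: 0.0
```

Run:
```python
from h import *
t=snapshot('top')[...,::-1]; sc=snapshot('scene')[...,::-1]
a=cv2.resize(t[180:300,330:470],(400,343),interpolation=cv2.INTER_CUBIC)
b=cv2.resize(sc[170:350,60:270],(400,343),interpolation=cv2.INTER_CUBIC)
cv2.imwrite('pics/c7.png',np.hstack([a,b]))
```

```text
(no output)
```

View pics/c7.png

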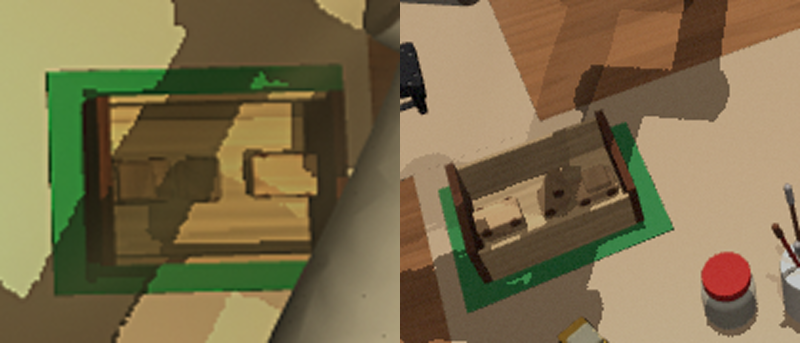

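c7: the tray sits flat and centred on the mat, with the three blanks inside and the gripper clear.

```bash
python3 -c "
from plant import *
print(job_done())"
```

```text
the job is handed in; nothing more can be done
None
```

The job is handed in with no verdict returned: the last pictures show the tray released in the middle of the mat with all three blanks inside, the gate looked shut after the draw-back, and the jars, brush pot and yellow car were not touched.

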